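# Hold the tall oiled knob over the cup with the tongs

## Robot

A 7-joint arm with a two-finger parallel gripper is mounted at the origin on the work surface; the furniture and walls round the work are solid. World frame = base frame: x ahead of the robot, y to its left, z up, the work surface at z = 0. Lengths are in m, angles in rad, forces in N, time in s.
With the tool pointing down it reaches from about 0.35 to 0.9 m from the base axis. Payload 8.1 kg.
Tool frame: the origin (TCP) lies at the very end of the fingers, on their centre line; the grasp point (between the pads) lies 19 mm behind it (grasp_offset is the distance from the TCP to the grasp point, in m); z points along the fingers, y is the line along which they close (so a half turn about z gives the same grasp; the last joint's range is limited). The gripper opens to 92 mm and grips with 3 to 60 N. Pads are 19 mm wide; open, the fingers measure 130 mm over their backs; the gripper's body (75 mm by 190 mm) begins 47 mm behind the grasp point.
Start: joints at [1.099, 0.434, 0.025, 1.573, -0.012, 1.134, -0.075], TCP at [0.225, -0.583, 0.19] pointing down, gripper open.
Joint ranges: [-2.62, 2.62], [-0.44, 2.09], [-1.27, 1.32], [0.08, 2.57], [-1.32, 4.46], [0.12, 2], [-2.74, 2.74]. Speed limits (rad/s): [2.22, 2.22, 3.01, 3.01, 3.14, 3.14, 3.14].

## Interface

Orientations are given as a rotation vector (axis times angle).
In Python, from cell import observe, get_image, camera_params, sign_off, silhouettes, grasp_offset gives the robot as it stands. The module is installed in compiled form; this text tells all that it offers.
- The arm moves only by the tool jog_arm, never from a script. Its argument "motion" is a list that holds one entry, the list of rows, each a list of 7 numbers: the shift along the tool's x, y, z in m, then the turn, a rotation vector about the tool's x, y, z in rad, then the closure, from -1 (fully open) to 1 (shut), so that 0 is half open. In form: [[[dx, dy, dz, wx, wy, wz, hand], ...]]. A call has 1 to 10 rows; each row is the pose to reach, as a shift and turn from the pose commanded when the call began, along the tool's axes at that moment; what a row does not reach only later rows make up. A row lasts 1/12 s, in which the tool goes at most 41.7 mm and 7.16 degrees, less where a joint would pass 70% of its speed; a pose out of reach is approached as far as the arm can. A call with a gripper value outside its range is refused whole. The fingers move at their own pace and stop on an object; "force" is the grip in N (left out, the last holds). Time passes only in rows, so rows that repeat a pose let the fingers close. It gives the time, the measured TCP pose, the force, the opening and the grip force at its end, in the units of the state.
- observe(): the state, without advancing time (a new reading comes with each control period).
- get_image(name): name is "scene" or "top"; returns the picture (480x640x3 uint8, red, green, blue); there is no depth.
- camera_params(name): a dict with "vertical_fov" (degrees; the focal length in pixels is half the picture's height over the tangent of half this angle, whatever the lens; pixels are square), "cx", "cy" (the principal point, pixels), "dist_coeffs" ([k1, k2, p1, p2, k3] as OpenCV has them; the pictures are not rectified), "T" (4x4, takes a point from camera to world coordinates). Camera axes: x right, y down, z forward; pixel columns grow to the right and rows downward; lengths in m; the calibration is good to about 2 mm. A picture is of the moment at which its call begins. camera_params takes no time and is no camera call.
- sign_off(): hands the job in; it is judged then, once.
Trained networks look in the newest picture that a camera, given by its name, has taken for a name from the list of things; names that differ only in an ending like _2 or _b are one class to them, and where a whole thing is asked for, a point or a joint stands for the part that bears it (a point fixed in the world has none). Each returns a list of dicts, best first, with "p" (0 to 1); they miss things now and then, are a little off and sometimes report something else, mostly with a low value. They report only what shows in the picture. A call takes as long as a camera call. They do not tell look-alikes from the thing itself.
- silhouettes(query, camera): "mask" (480x640 bool, what is visible of it) and "pixel" ([column, row] in pixels, amid what is visible of it).
The state is a dict: "clock": time; "joints": joint angles; "dq": joint speeds; "joint_efforts": joint torques, N m; "position": TCP position; "ee_rot": TCP orientation; "force": force on the tool from outside, world axes, zero at the start; "ft_torque": the same for the moment, N m; "width": opening from 0.0 (shut) to 1.0 (fully open); "gripper_force": force on a finger pad.
Only numpy, scipy, OpenCV 4.12 (cv2) and the standard library are available. Lean on these libraries where they do the work, as an engineer would, in place of code of your own. Each camera call takes 0.05 s, during which the arm holds its last target. There are 200 camera calls.

## Task

The drawer knobs on the drying board are freshly oiled, so the gripper must not touch them: pick up the spring tongs from their rest, close their jaws on the tall knob and lift it off the board without knocking over or shoving the two short knobs. Carry it upright to the white mixing cup and hold it centred above the cup's mouth, clear of the rim, so that it could drip into the cup; leave the cup standing where it is. Finish while still holding it there in the tongs: do not put anything down or let go.

Things in the scene. Friction and masses are not known exactly. Their poses are not given: they have to be found in the camera images.
- tongs: Spring tongs, 220 mm long, 0.10 kg: wooden block at the rear, two steel straps 18 mm high, black rubber jaws bent down in front. On the outside of each strap a wooden grip scale, 40 mm long, 22 mm high. Origin: midway between the two scales, at mid-height; x to the jaws, y to the left strap, z up. They lie level on the rest, origin 62 mm above the bench; lift straight up.
- tongs_left (a joint): How far each strap is pressed in (rad), both together. 0 open: 51 mm over the outsides of the grip scales, jaws 46 mm apart. 0.065: 40 mm over the scales, jaws closed on 22 mm. 0.11 shut: 32 mm over the scales. The straps are hinged 85 mm behind the tongs' origin and spring open, pushing each scale out with 6 N open, 11 N at 0.065.
- tongs_jaws (a point): Point midway between the jaw faces, 100 mm in front of the tongs' origin and 30 mm below it. The jaw faces are 26 mm long (along x) and 20 mm high. Outside, the open jaws measure about 67 mm. Gripping the scales at 48 mm carries the tongs with the jaws about 39 mm open; a squeeze of 25 to 50 N then holds a knob.
- rest: Wooden rest of the tongs, fixed: foot board 190 x 96 x 8 mm with a rear cradle and a front crossbar, both up to 63 mm high, 88 mm behind and 55 mm in front of the tongs' origin; between them the grip scales are free at both sides and below. Origin: on the bench under the tongs' origin, same x and y directions.
- board: Drying board, a fixed plywood board 80 x 250 mm, 12 mm thick, its long side along its y. Origin at the centre of its underside. Three dark wooden knobs stand on it in a row along its y, 80 mm apart, in any order.
- tall_knob: The tall one of the three turned wooden knobs: 66 mm high (30 g), foot 30 mm across and 6 mm high, straight neck 22 mm across from 6 to 44 mm height, round head 30 mm across above. Origin at the centre of the underside, z up along its axis.
- short_knob_1: Short knob, the same shape but 42 mm high (neck up to 20 mm). Origin at the centre of its underside.
- short_knob_2: Short knob like the other, 42 mm high. Origin at the centre of its underside.
- cup: White mixing cup standing loose on the bench, 72 mm across the mouth, 75 mm high, 60 g. Origin at the centre of its underside, z up.
There are look-alikes about, which are no part of the job. What is shaped like the tall_knob but green or pink is not meant.

How it is judged:
By the outcome, as a careful person would: the job done as asked, in the order asked, and still so for the second after the job is handed in, while the arm keeps its last pose, push and grip.
It also fails if it takes over 40 s, if anything falls off the work surface, if the arm or the gripper's body presses on something with over 40 N, if the wrist force passes 120 N, or if a joint passes its speed limit or range.

## Working session

There is one attempt and no reset: what is moved stays moved. The work goes in short steps, Python scripts to look and compute and a tool call to move; the robot and the scene stay as the last step left them, time stands still between calls to the robot, and variables do not carry over. Pictures are saved under pics/ and viewed, at most 10 in all, crops included, and the job is handed in when it is done.

Besides the shell and the picture viewer there is one more tool, called after "Request:" in YAML: its name, and indented under it one key for each argument. jog_arm: Moves the arm, as the interface text tells. Its arguments: {"type":"object","properties":{"motion":{"type":"array"},"force":{"type":"number"}},"required":["motion"]}

```bash
mkdir -p pics; cat > h.py <<'E'
import numpy as np, cv2
from cell import *
from scipy.spatial.transform import Rotation as R
def K(n):
    c=camera_params(n); f=240/np.tan(np.radians(c["vertical_fov"])/2)
    return np.array([[f,0,c["cx"]],[0,f,c["cy"]],[0,0,1.]]),np.array(c["dist_coeffs"],float),np.array(c["T"])
def at_z(n,px,z):
    k,d,T=K(n); u=cv2.undistortPoints(np.array(px,float).reshape(-1,1,2),k,d)[:,0]
    r=np.c_[u,np.ones(len(u))]@T[:3,:3].T; o=T[:3,3]
    return o+r*((z-o[2])/r[:,2])[:,None]
def proj(n,P):
    k,d,T=K(n); P=np.atleast_2d(P); Ti=np.linalg.inv(T)
    return cv2.projectPoints(P.astype(float),cv2.Rodrigues(Ti[:3,:3])[0],Ti[:3,3],k,d)[0][:,0]
def save(n,f):
    im=get_image(n); cv2.imwrite(f,im[:,:,::-1]); return im
E
python3 - <<'E'
from h import *
for n in("scene","top"):
    save(n,f"pics/{n}0.png"); print(n,np.round(camera_params(n)["T"],3).tolist(),camera_params(n)["vertical_fov"])
    for q in("tongs","tall_knob","short_knob_1","cup","board","rest"):
        print(q,[(np.round(s["pixel"]).tolist(),round(s["p"],2),int(s["mask"].sum())) for s in silhouettes(q,n)])
o=observe();print(o); print(R.from_rotvec(o["ee_rot"]).as_matrix().round(3),grasp_offset)
E
```

```text
scene [[0.484, -0.435, 0.759, -0.175], [-0.875, -0.22, 0.432, -0.416], [-0.021, -0.873, -0.487, 0.538], [0.0, 0.0, 0.0, 1.0]] 52.16381753978911
tongs [([424.0, 315.0], 0.96, 1863), ([311.0, 254.0], 0.64, 1885)]
tall_knob [([415.0, 273.0], 0.85, 405), ([385.0, 262.0], 0.77, 355), ([351.0, 289.0], 0.65, 497), ([338.0, 246.0], 0.58, 338)]
short_knob_1 [([307.0, 242.0], 0.61, 237), ([278.0, 233.0], 0.56, 225)]
cup [([211.0, 223.0], 0.57, 1067)]
board [([315.0, 253.0], 0.97, 1996)]
rest [([432.0, 325.0], 0.92, 2485)]
top [[0.022, -0.999, 0.049, 0.457], [-1.0, -0.022, 0.001, -0.024], [0.0, -0.049, -0.999, 1.313], [0.0, 0.0, 0.0, 1.0]] 47.777158194904125
tongs [([409.0, 257.0], 0.61, 726), ([253.0, 178.0], 0.43, 148)]
tall_knob [([363.0, 190.0], 0.67, 146), ([320.0, 184.0], 0.64, 150), ([392.0, 190.0], 0.64, 147)]
short_knob_1 []
cup [([187.0, 194.0], 0.67, 798)]
board [([292.0, 178.0], 0.89, 2937)]
rest [([410.0, 260.0], 0.74, 2877)]
{'clock': 0.7, 'joints': array([ 1.09936648,  0.43449901,  0.02501563,  1.57320226, -0.01158992,
        1.1340294 , -0.07513399]), 'dq': array([ 5.97942196e-04, -1.16900268e-04, -3.11899858e-04, -2.14680179e-03,
        1.48665797e-05, -2.75878704e-04, -2.23999871e-04]), 'joint_efforts': array([-7.11799566e-04, -6.67509198e+01,  9.83265862e-01, -3.14773393e+01,
       -6.05673739e-02,  3.24115274e-02,  2.63312631e-05]), 'position': array([ 0.22529007, -0.58298565,  0.18994176]), 'ee_rot': array([ 3.08834603e+00,  5.75876764e-01, -3.90698818e-05]), 'force': array([-0.5430527 , -0.96369351,  0.01289037]), 'ft_torque': array([ 0.01027942,  0.00574924, -0.02388479]), 'gripper_force': 0.0, 'width': 1.000895822885706}
[[ 0.933  0.36  -0.   ]
 [ 0.36  -0.933 -0.   ]
 [-0.     0.    -1.   ]] 0.0188
```

```bash
python3 - <<'E'
import cv2
a=cv2.imread("pics/scene0.png")[190:390,180:500];cv2.imwrite("pics/s1.png",cv2.resize(a,None,fx=2.5,fy=2.5,interpolation=2))
a=cv2.imread("pics/top0.png")[130:330,140:460];cv2.imwrite("pics/t1.png",cv2.resize(a,None,fx=2.5,fy=2.5,interpolation=2))
E
```

```text
(no output)
```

View pics/s1.png

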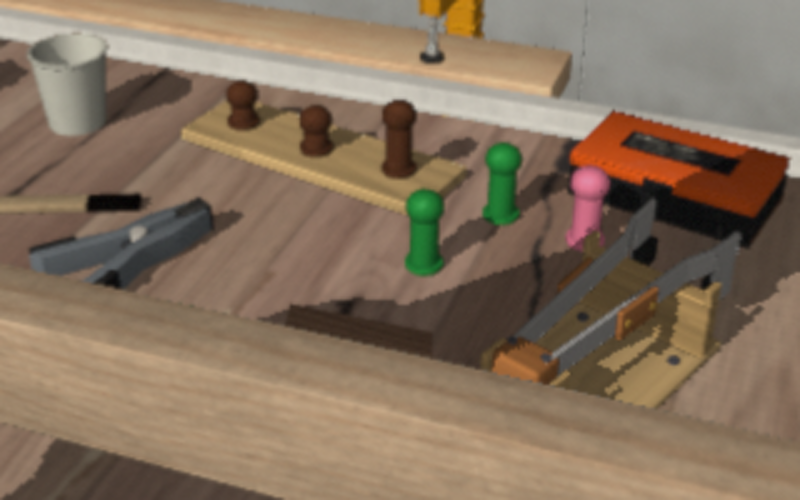

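View pics/t1.png

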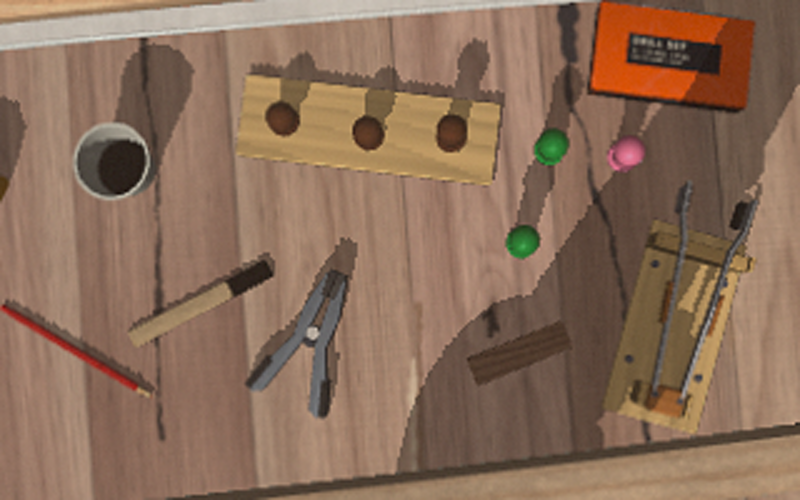

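View pics/scene0.png

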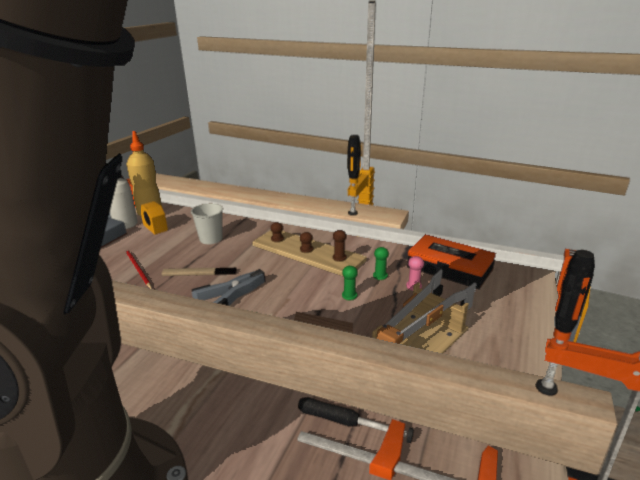

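The dark-brown tall knob is at scene (338,246) and top (320,184). The greens at scene (351,289) and (385,262) and the pink at (415,273) are look-alikes. The short knobs are at scene (278,233) and (307,242). The tongs are at the right, on the rest; scene (230,290) is only pliers. I'll enlarge the tongs and the knob to confirm and to read off edges.

```bash
python3 - <<'E'
from h import *
t=cv2.imread("pics/top0.png");s=cv2.imread("pics/scene0.png")
a=cv2.resize(t[195:310,370:450],None,fx=5,fy=5,interpolation=2)
b=cv2.resize(s[220:270,310:370],None,fx=5,fy=5,interpolation=2)
c=cv2.resize(s[260:360,370:480],None,fx=3.6,fy=3.6,interpolation=2)
im=np.zeros((600,800,3),np.uint8); im[:575,:400]=a; im[:250,400:700]=b; im[250:250+c.shape[0]-10,400:400+c.shape[1]]=c[10:][:350]
cv2.imwrite("pics/z1.png",im)
print("tall top of head",at_z("top",[[320,184]],.06),at_z("scene",[[338.5,246]],.045))
P=at_z("top",[[320.3,183.3]],.065)
for z in(.078-.01,.012): print(z,proj("top",P*[1,1,0]+[0,0,z]),proj("scene",P*[1,1,0]+[0,0,z]))
E
```

```text
tall top of head [[ 0.62011726 -0.02860304  0.06      ]] [[ 0.61679411 -0.03261132  0.045     ]]
0.068 [[320.30949443 183.13040708]] [[338.02454722 234.87833534]]
0.012 [[320.13940074 186.16856262]] [[337.85480304 258.47962675]]
```

View pics/z1.png

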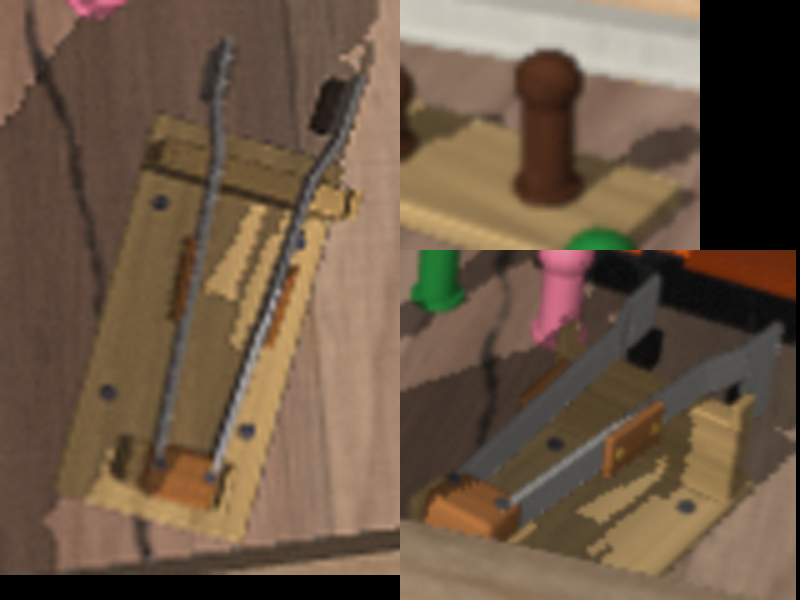

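View pics/top0.png

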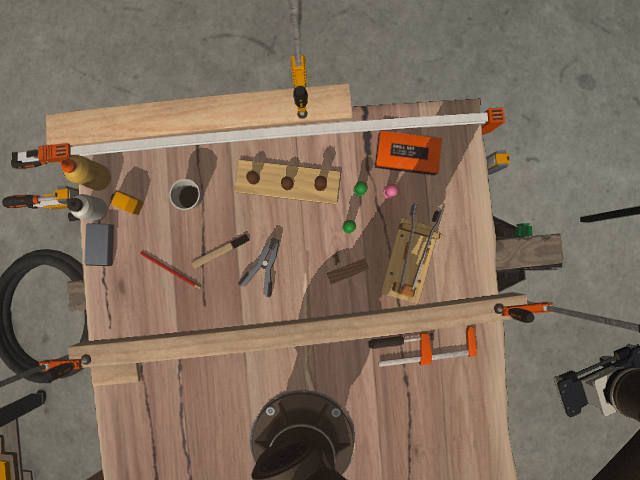

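The enlarged crop confirms the tall dark-brown knob, at scene (338,246). It is the tallest brown one on the board. Top view: the tongs' scales are at (407,251) and (426,256). There is a beam at the near side, around row 325, with a rail and clamp beyond. Next I'll fit the poses.

```bash
cat > fit.py <<'E'
from h import *
from scipy.optimize import least_squares
tp=lambda a:np.array(a)/5+[370,195]
sc=lambda a:(np.array(a)-[400,240])/3.6+[370,260]
M_s=np.array([[-20,-25.5,11],[20,-25.5,11],[20,-25.5,-11],[-20,-25.5,-11]])/1e3
O_s=np.array([sc(p) for p in[(605,438),(663,402),(661,440),(605,476)]])
M_t=np.array([[-20,25.5,11],[20,25.5,11],[20,-25.5,11],[-20,-25.5,11]])/1e3
O_t=np.array([tp(p) for p in[(174,320),(184,238),(298,268),(271,346)]])
def W(p,M): c,s=np.cos(p[2]),np.sin(p[2]); return M@np.array([[c,s,0],[-s,c,0],[0,0,1]])+[p[0],p[1],.062]
def f(p):
    # footboard left/rear edges: direction & symmetric
    return np.r_[(proj("scene",W(p,M_s))-O_s).ravel(),(proj("top",W(p,M_t))-O_t).ravel(),
      ]
r=least_squares(f,[.45,-.25,-.27]); p=r.x
print(p,np.degrees(p[2]),r.fun.round(1))
for lab,m in dict(rear=[-.107,0,0],jl=[.113,.033,.0],jr=[.113,-.033,.0],fl=[-.105,.048,-.054],fr=[-.105,-.048,-.054],fl2=[.075,.048,-.054]).items():
    q=proj("top",W(p,np.array([m])))[0];u=proj("scene",W(p,np.array([m])))[0]; print(lab,(q-[370,195])*5,((u-[370,260])*3.6+[400,240]).round())
E
python3 fit.py
python3 - <<'E'
from h import *
get_image("top")
m=silhouettes("board","top")[0]["mask"].astype(np.uint8)
c=max(cv2.findContours(m,0,2)[0],key=cv2.contourArea)
w=at_z("top",c[:,0].astype(float),.012)[:,:2].astype(np.float32)
print("board",cv2.minAreaRect(w))
m=silhouettes("cup","top")[0]["mask"].astype(np.uint8)
c=max(cv2.findContours(m,0,2)[0],key=cv2.contourArea); print("cup",cv2.minEnclosingCircle(at_z("top",c[:,0].astype(float),.075)[:,:2].astype(np.float32)))
for s in silhouettes("rest","top")[:1]:
    c=np.vstack(cv2.findContours(s["mask"].astype(np.uint8),0,2)[0]); print("rest",cv2.minAreaRect(at_z("top",c[:,0].astype(float),.008)[:,:2].astype(np.float32)))
hs=[(253,176.5),(287,183),(320.3,183.3)]
for h,z in zip(hs,(.045,.045,.065)): print("knob",at_z("top",[h],z))
# beam / walls corners
print("beam far edge",at_z("top",[[340,318],[410,308],[500,296]],.06), "rail near edge", at_z("top",[[200,150],[320,138]],.05))
for s in silhouettes("cup","scene")[:1]:
    ys,xs=np.nonzero(s["mask"]); print(xs.min(),xs.max(),ys.min(),ys.max())
E
```

```text
[ 0.46389522 -0.25379249 -0.27624814] -15.827852386784615 [ 1.3  0.7 -0.6 -0.6 -1.6  0.   0.   1.5 -1.3 -0.7  1.7 -1.  -0.1 -0.5
  0.3  0.6]
rear [161.73127966 512.41251038] [434. 531.]
jl [229.39813095  38.11988768] [656. 289.]
jr [363.3030368   79.87217886] [779. 340.]
fl [ 50.53379619 470.81497104] [344. 575.]
fr [239.49322022 528.1280732 ] [526. 686.]
fl2 [157.6628711  114.19842467] [577. 398.]
board ((0.631113588809967, 0.051292553544044495), (0.25327596068382263, 0.08490899950265884), 84.15067291259766)
cup ((0.5878912210464478, 0.2813805639743805), 0.038997750729322433)
rest ((0.44512248039245605, -0.2535906434059143), (0.10711140930652618, 0.19056853652000427), 75.12083435058594)
knob [[0.63667725 0.12990365 0.045     ]]
knob [[0.62279356 0.04909964 0.045     ]]
knob [[ 0.62111378 -0.02924327  0.065     ]]
beam far edge [[ 0.31088691 -0.08142871  0.06      ]
 [ 0.33669105 -0.24332459  0.06      ]
 [ 0.36692209 -0.45735475  0.06      ]] rail near edge [[ 0.69734513  0.25798852  0.05      ]
 [ 0.73098601 -0.02631274  0.05      ]]
191 223 203 244
```

```bash
python3 - <<'E'
from h import *
from scipy.optimize import least_squares
def tri(a,b):
    r=least_squares(lambda p:np.r_[proj("top",p)[0]-a,proj("scene",p)[0]-b],[.4,-.3,.05]);return r.x.round(3),r.fun.round(1)
print("beam end corner far/right top",tri((526,295),(590,392)))
k=tri((500,308),(546,388));print("clamp foot",k)
print("clamp handle",tri((503,312),(578,253)))
for x in(.33,.36,.4):
  for z in(.1,.2,.3): print(x,z,proj("scene",[x,-.455,z])[0].round(),proj("top",[x,-.455,z])[0].round())
o=observe();A=R.from_rotvec(o["ee_rot"]).as_matrix();p=o["position"]
for t in([.464,-.254,.16],[.464,-.254,.043]): print(A.T@(np.array(t)-p))
E
```

```text
beam end corner far/right top (array([ 0.369, -0.494,  0.085]), array([-7.1,  1. ,  3.3, -0.7]))
clamp foot (array([ 0.341, -0.445,  0.091]), array([-0.9,  0.2,  0.4, -0.1]))
clamp handle (array([ 0.355, -0.432,  0.266]), array([19. , -2.5, -9.1,  1.7]))
0.33 0.1 [556. 392.] [504. 313.]
0.33 0.2 [577. 324.] [521. 318.]
0.33 0.3 [602. 242.] [540. 324.]
0.36 0.1 [559. 375.] [505. 300.]
0.36 0.2 [579. 309.] [521. 304.]
0.36 0.3 [603. 229.] [540. 309.]
0.4 0.1 [562. 356.] [505. 283.]
0.4 0.2 [581. 291.] [521. 285.]
0.4 0.3 [604. 214.] [540. 288.]
[ 0.34125109 -0.22084822  0.02992291]
[ 0.34125341 -0.22085135  0.14692291]
```

Request:
jog_arm:
  motion:
    - [[0,0,-0.04,0,0,0,-1],[0,0,-0.08,0,0,0,-1],[0,0,-0.12,0,0,0.1,-1],[0,0,-0.16,0,0,0.2,-1],[0,0,-0.2,0,0,0.3,-1],[0.02,-0.01,-0.23,0,0,0.4,-1],[0.05,-0.03,-0.23,0,0,0.5,-1],[0.08,-0.05,-0.23,0,0,0.6,-1],[0.11,-0.07,-0.23,0,0,0.64,-1],[0.14,-0.09,-0.23,0,0,0.64,-1]]

```text
clock: 1.78
position: [0.3241, -0.4471, 0.4201]
ee_rot: [3.112, -0.43, 0.001]
force: [0.9, -0.3, 0.0]
width: 1.0
gripper_force: 0.0
```

Request:
jog_arm:
  motion:
    - [[0.013,-0.035,0,0,0,0,-1],[0.026,-0.07,0,0,0,0,-1],[0.039,-0.105,0.0,0,0,0,-1],[0.052,-0.14,0.02,0,0,0,-1],[0.064,-0.173,0.05,0,0,0,-1],[0.075,-0.203,0.08,0,0,0,-1],[0.083,-0.225,0.115,0,0,0,-1],[0.083,-0.225,0.155,0,0,0,-1],[0.083,-0.225,0.195,0,0,0,-1],[0.083,-0.225,0.23,0,0,0,-1]]

```text
clock: 2.62
position: [0.4637, -0.253, 0.1881]
ee_rot: [-3.113, 0.422, -0.0]
force: [0.5, -0.5, -0.2]
width: 1.0
gripper_force: 0.0
```

Request:
jog_arm:
  motion:
    - [[0,0,0.035,0,0,0,-1],[0,0,0.065,0,0,0,-1],[0,0,0.08,0,0,0,-1],[0,0,0.08,0,0,0,-1]]

```text
clock: 2.95
position: [0.4612, -0.253, 0.1065]
ee_rot: [-3.111, 0.424, 0.01]
force: [0.1, 0.3, -0.4]
width: 0.995
gripper_force: 0.0
```

```bash
python3 - <<'E'
from h import *
o=observe();print(o["position"],np.degrees(R.from_rotvec(o["ee_rot"]).as_euler("zyx")),o["joints"].round(2))
s=save("scene","pics/s2.png");t=save("top","pics/t2.png")
b=cv2.resize(s[200:370,350:510],None,fx=3,fy=3,interpolation=2);a=cv2.resize(t[180:310,370:470],None,fx=3.8,fy=3.8,interpolation=2)
im=np.zeros((520,800,3),np.uint8);im[:510,:480]=b[:,:480];im[:494,480:]=a[:494,:320];cv2.imwrite("pics/z2.png",im[:,:,::-1])
E
```

```text
[ 0.46122024 -0.25299658  0.10652032] [  15.53590873   -0.33061936 -179.85600281] [ 0.47  0.37 -0.09  1.9   0.04  0.87 -1.48]
```

View pics/z2.png

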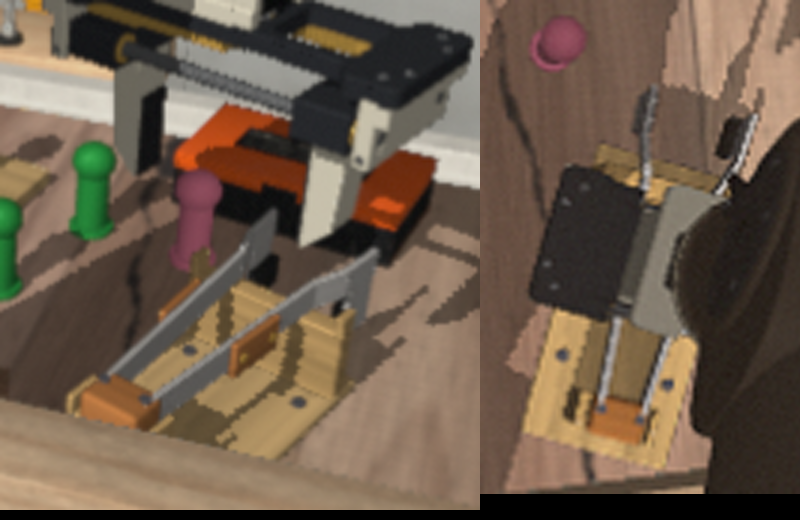

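The fingers straddle the tongs' straps symmetrically at mid-scale: left scale at scene (410,300), right at (435,315). Descending.

Request:
jog_arm:
  motion:
    - [[0,0,0.03,0,0,0,-1],[0,0,0.055,0,0,0,-1],[0,0,0.065,0,0,0,-1],[0,0,0.065,0,0,0,-1],[0,0,0.065,0,0,0,-1]]

```text
clock: 3.47
position: [0.4645, -0.2544, 0.0462]
ee_rot: [3.112, -0.425, 0.002]
force: [-0.0, -0.4, 1.3]
width: 1.005
gripper_force: 0.0
```

```bash
python3 - <<'E'
from h import *
o=observe();print(o["position"],o["force"],np.degrees(R.from_rotvec(o["ee_rot"]).as_euler("zyx")))
s=save("scene","pics/s3.png");cv2.imwrite("pics/z3.png",cv2.resize(s[220:370,350:500],None,fx=4,fy=4,interpolation=2)[:,:,::-1])
E
```

```text
[ 0.46447496 -0.25440901  0.04616779] [-0.00500577 -0.37764385  1.30901346] [1.55463044e+01 5.97329490e-02 1.79971252e+02]
```

View pics/z3.png

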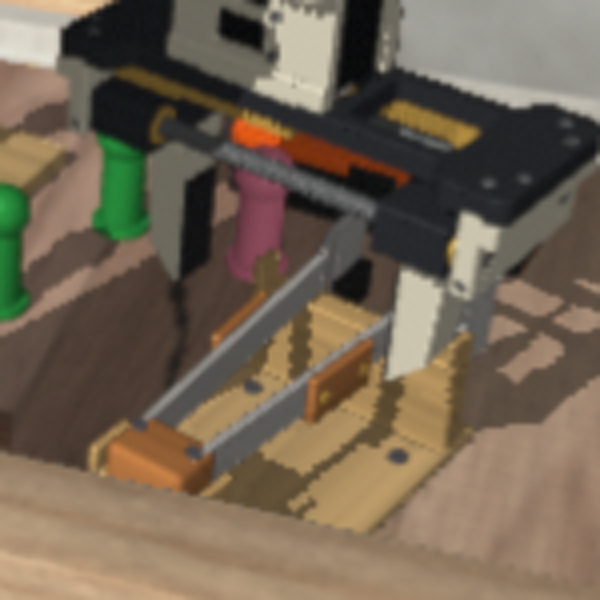

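```bash
python3 - <<'E'
from h import *
o=observe();A=R.from_rotvec(o["ee_rot"]).as_matrix();p=o["position"]
for lab,m in dict(rf_in=[0,.046,0],rf_out=[0,.065,0],rf_inrear=[-.0095,.046,0],lf_in=[0,-.046,0],lf_inrear=[-.0095,-.046,0],lfout=[0,-.065,0]).items():
    print(lab,(proj("scene",p+A@np.array(m))[0]-[350,220])*4)
for lab,m in dict(rs_rt=[-.02,-.0255,.011],rs_ft=[.02,-.0255,.011],rs_fb=[.02,-.0255,-.011],rs_rb=[-.02,-.0255,-.011]).items():
    c,s=np.cos(-.2705),np.sin(-.2705);w=np.array([.464+c*m[0]-s*m[1],-.254+s*m[0]+c*m[1],.062+m[2]])
    print(lab,(proj("scene",w)[0]-[350,220])*4)
E
```

```text
rf_in [384.09217892 435.45248804]
rf_out [428.26295116 457.15294302]
rf_inrear [370.99624948 446.91526095]
lf_in [188.9084994  339.59786723]
lf_inrear [175.38173464 349.56775023]
lfout [152.04381006 321.50035568]
rs_rt [314.2224218  382.60093981]
rs_ft [370.19191223 337.26724169]
rs_fb [364.24930505 381.99609893]
rs_rb [308.88711059 428.14481268]
```

```bash
python3 - <<'E'
from h import *
A=R.from_rotvec([-3.111,.424,.01]).as_matrix();p=np.array([.4612,-.253,.1065])
for m in([0,.046,0],[0,.065,0],[0,-.046,0]): print((proj("scene",p+A@np.array(m))[0]-[350,200])*3)
o=observe();print(o["position"],o["clock"])
A=R.from_rotvec(o["ee_rot"]).as_matrix();p=o["position"]
s=get_image("scene");t=get_image("top")
ref=cv2.imread("pics/s3.png")[:,:,::-1]; print("diff",np.abs(s.astype(int)-ref).max())
for z in(-.066,-.1,-.15): print(z,[((proj("top",p+A@np.array([x,y,z]))[0]-[370,180])*3.8).round() for x,y in[(-.037,-.095),(.037,-.095),(-.037,.095)]])
b=cv2.resize(s[200:370,350:500],None,fx=3,fy=3,interpolation=2);a=cv2.resize(t[180:310,370:470],None,fx=3.5,fy=3.5,interpolation=2)
im=np.zeros((520,800,3),np.uint8);im[:510,:450]=b;im[:455,450:]=a;cv2.imwrite("pics/z4.png",im[:,:,::-1])
E
```

```text
[296.25342006 294.73448689]
[330.91885133 310.17858387]
[143.58746172 226.70432151]
[ 0.46487996 -0.25460179  0.04659051] 3.5167
diff 102
-0.066 [array([ 18., 291.]), array([ 54., 169.]), array([326., 383.])]
-0.1 [array([ 24., 291.]), array([ 61., 166.]), array([341., 386.])]
-0.15 [array([ 34., 292.]), array([ 73., 161.]), array([364., 391.])]
```

View pics/z4.png

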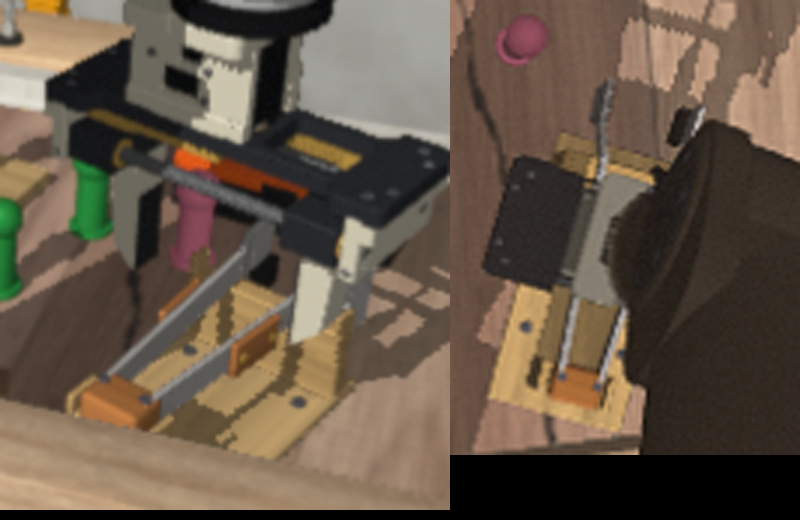

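```bash
python3 - <<'E'
from h import *
o=observe();A=R.from_rotvec(o["ee_rot"]).as_matrix();p=o["position"]
for dz in(-.066,-.095,-.125):
  print(dz,[((proj("scene",p+A@np.array([x,y,dz]))[0]-[350,200])*3).round().tolist() for x,y in[(-.037,-.095),(.037,-.095),(-.037,.095),(.037,.095)]])
  print(dz,[((proj("top",p+A@np.array([x,y,dz]))[0]-[370,180])*3.5+[450,0]).round().tolist() for x,y in[(-.037,-.095),(.037,-.095)]])
# fit tip offset from visible tips (z4 px)
from scipy.optimize import least_squares
obs=np.array([[292,340],[330,327],[133,270]])/3+[350,200]
M=np.array([[-.0095,.046,0],[-.0095,.065,0],[-.0095,-.046,0]])
r=least_squares(lambda d:(proj("scene",p+(M+d)@A.T)-obs).ravel(),[0,0,0]);print("tool-frame shift fit",r.x,r.fun)
r=least_squares(lambda d:(proj("scene",p+(M+[0,0,d[0]])@A.T)-obs).ravel(),[0]);print("z only",r.x,r.fun)
E
```

```text
-0.066 [[35.0, 209.0], [117.0, 158.0], [356.0, 357.0], [432.0, 289.0]]
-0.066 [[466.0, 268.0], [500.0, 156.0]]
-0.095 [[36.0, 163.0], [120.0, 114.0], [364.0, 306.0], [442.0, 239.0]]
-0.095 [[471.0, 268.0], [505.0, 153.0]]
-0.125 [[38.0, 113.0], [123.0, 66.0], [373.0, 250.0], [452.0, 186.0]]
-0.125 [[477.0, 268.0], [512.0, 151.0]]
tool-frame shift fit [-0.00211697  0.00311902 -0.04409582] [-0.32109673 -3.29460182 -1.46973895  6.37014913  1.95992939 -3.43698734]
z only [-0.04168427] [-1.59798713 -3.47758394 -2.83918388  6.1511586   1.06085357 -3.47502354]
```

The scene view puts the fingertips about 40 mm higher than the reported TCP height. Going down to a reported 0.018 is safe under either reading, so I'll probe down gently.

Request:
jog_arm:
  motion:
    - [[0,0,0.007,0,0,0,-0.6],[0,0,0.014,0,0,0,-0.6],[0,0,0.021,0,0,0,-0.6],[0,0,0.028,0,0,0,-0.6],[0,0,0.028,0,0,0,-0.6],[0,0,0.028,0,0,0,-0.6]]
  force: 10

```text
clock: 4.12
position: [0.4631, -0.2538, 0.0162]
ee_rot: [-3.112, 0.425, 0.002]
force: [0.2, 0.8, 0.0]
width: 0.803
gripper_force: 0.0
```

```bash
python3 - <<'E'
from h import *
o=observe();print(o["position"],o["force"],o["width"])
s=save("scene","pics/s5.png");cv2.imwrite("pics/z5.png",cv2.resize(s[220:370,350:500],None,fx=4,fy=4,interpolation=2)[:,:,::-1])
A=R.from_rotvec(o["ee_rot"]).as_matrix();p=o["position"];w=.092*o["width"]/2
for dz in(0,-.02,-.04): print([((proj("scene",p+A@np.array([x,y,dz]))[0]-[350,220])*4).round().tolist() for x,y in[(-.0095,w),(-.0095,w+.019),(-.0095,-w)]])
E
```

```text
[ 0.46313139 -0.25378144  0.01617098] [0.20419838 0.81083822 0.01302016] 0.8031044231746484
[[339.0, 499.0], [382.0, 522.0], [185.0, 419.0]]
[[344.0, 460.0], [388.0, 482.0], [188.0, 380.0]]
[[350.0, 419.0], [394.0, 440.0], [192.0, 341.0]]
```

View pics/z5.png

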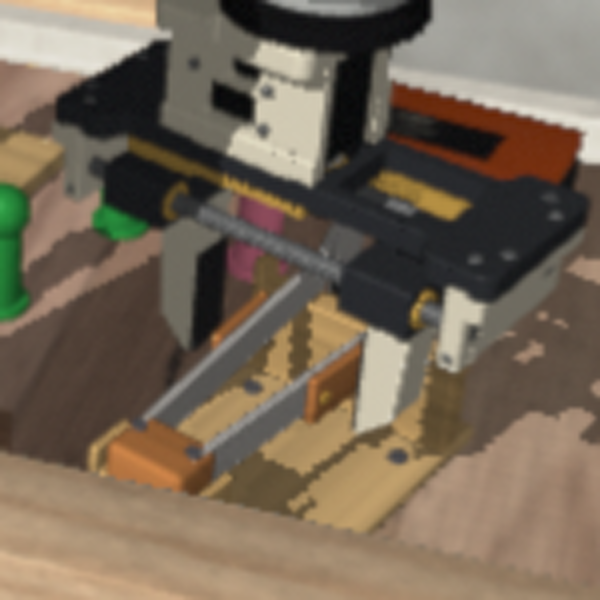

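Fingertips seen at crop (357,430) and (192,345), i.e. about 36 mm above the reported height, and there is no contact force. So I'll lower a further 9 mm gently while watching the force.

Request:
jog_arm:
  motion:
    - [[0,0,0.003,0,0,0,-0.6],[0,0,0.006,0,0,0,-0.6],[0,0,0.009,0,0,0,-0.6],[0,0,0.009,0,0,0,-0.6]]

```text
clock: 4.5
position: [0.4633, -0.2539, 0.0073]
ee_rot: [-3.113, 0.425, 0.001]
force: [0.2, -0.7, 0.5]
width: 0.801
gripper_force: 0.0
```

No contact even below the foot board's top, so the reported z is low by about 36 mm. Now gripping at 48 mm.

Request:
jog_arm:
  motion:
    - [[0,0,0,0,0,0,-0.3],[0,0,0,0,0,0,-0.15],[0,0,0,0,0,0,-0.05],[0,0,0,0,0,0,-0.05],[0,0,0,0,0,0,-0.05],[0,0,0,0,0,0,-0.05]]
  force: 20

```text
clock: 5.0
position: [0.4639, -0.2541, 0.0081]
ee_rot: [3.113, -0.425, 0.001]
force: [-0.5, 0.2, 2.0]
width: 0.53
gripper_force: 7.5
```

Request:
jog_arm:
  motion:
    - [[0,0,-0.01,0,0,0,-0.07],[0,0,-0.025,0,0,0,-0.07],[0,0,-0.045,0,0,0,-0.07],[0,0,-0.07,0,0,0,-0.07],[0,0,-0.095,0,0,0,-0.07],[0,0,-0.115,0,0,0,-0.07],[0,0,-0.12,0,0,0,-0.07],[0,0,-0.12,0,0,0,-0.07]]

```text
clock: 5.67
position: [0.4647, -0.2545, 0.1298]
ee_rot: [3.112, -0.425, 0.005]
force: [0.2, -0.2, -1.5]
width: 0.538
gripper_force: 6.8
```

```bash
python3 - <<'E'
from h import *
o=observe();print(o["position"],o["force"],o["width"],o["gripper_force"],o["ft_torque"])
s=save("scene","pics/s6.png");t=save("top","pics/t6.png")
b=cv2.resize(s[180:350,345:510],None,fx=3,fy=3,interpolation=2);a=cv2.resize(t[180:310,370:450],None,fx=3.8,fy=3.8,interpolation=2)
im=np.zeros((520,800,3),np.uint8);im[:510,:495]=b;im[:494,496:]=a[:494,:304];cv2.imwrite("pics/z6.png",im[:,:,::-1])
E
```

```text
[ 0.46466623 -0.25452651  0.1298493 ] [ 0.19874063 -0.18899849 -1.53515928] 0.538400269928109 6.768861974123865 [ 0.04694668  0.01687829 -0.01589203]
```

View pics/z6.png

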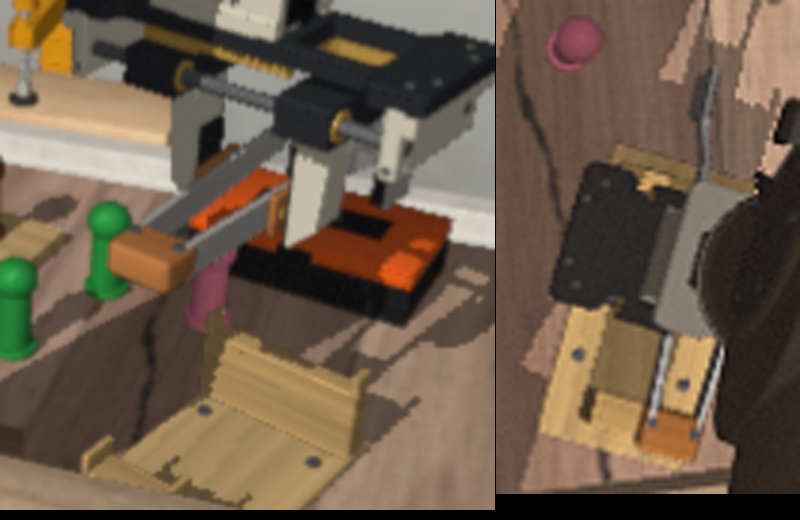

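Picture: the tongs are held level by the scales and clear of the rest. Rear block at top (416,294) and left jaw at (427,198) both scale as a straight 0.12 m lift would. So tongs origin z = reported z + 0.054. The knob is grasped at reported z ≈ 0.013. Moving behind it.

Request:
jog_arm:
  motion:
    - [[-0.004,-0.012,0,0,0,0,-0.07],[-0.013,-0.04,0,0,0,0,-0.07],[-0.023,-0.075,0,0,0,0,-0.07],[-0.034,-0.11,0,0,0,0,-0.07],[-0.045,-0.145,0,0,0,0,-0.07],[-0.056,-0.18,0,0,0,0,-0.07],[-0.067,-0.215,0,0,0,0,-0.07],[-0.076,-0.243,0,0,0,0,-0.07],[-0.081,-0.258,0,0,0,0,-0.07],[-0.081,-0.258,0,0,0,0,-0.07]]

```text
clock: 6.6
position: [0.4532, 0.0213, 0.1269]
ee_rot: [-3.113, 0.414, 0.004]
force: [0.5, 0.1, -0.9]
width: 0.536
gripper_force: 6.8
```

```bash
cat > look.py <<'E'
from h import *
import sys
tag=sys.argv[1]
o=observe();p=o["position"];e=np.degrees(R.from_rotvec(o["ee_rot"]).as_euler("zyx"))
print(p.round(4),e.round(2),o["force"].round(1),o["width"],o["gripper_force"])
yaw=-np.radians(e[0]);yaw=np.arctan2(*R.from_rotvec(o["ee_rot"]).as_matrix()[[1,0],0])
c,s=np.cos(yaw),np.sin(yaw);O=np.array([p[0],p[1],p[2]+.054]);M=np.array([[c,-s,0],[s,c,0],[0,0,1]])
J=O+M@[.1,0,-.03];print("yaw",np.degrees(yaw).round(2),"jaw pred",J.round(4))
for n in("scene","top"):
    im=save(n,f"pics/{tag}_{n}.png")
    q=proj(n,np.array([O+M@np.array(v) for v in([-.107,0,0],[.113,.033,.0],[.113,-.033,.0],[.1,0,-.03])])).round(1).tolist()
    print(n,"pred rear,jl,jr,jaw",q)
    for k in("tongs","tall_knob"):
        for d in silhouettes(k,n)[:5]:
            ys,xs=np.nonzero(d["mask"])
            print(k,round(d["p"],2),np.round(d["pixel"]).tolist(),"cols",xs.min(),xs.max(),"rows",ys.min(),ys.max(),"topmost",[round(xs[ys==ys.min()].mean(),1),ys.min()],"rgb",im[d["mask"]].mean(0).round().tolist())
E
python3 look.py a
```

```text
[0.4532 0.0213 0.1269] [ 1.5160e+01 -1.2000e-01 -1.7991e+02] [ 0.5  0.1 -0.9] 0.5357876767828963 6.768863529141527
yaw -15.16 jaw pred [ 0.5497 -0.0049  0.1509]
scene pred rear,jl,jr,jaw [[217.8, 233.3], [301.7, 187.5], [327.4, 196.7], [309.7, 209.0]]
tongs 0.82 [260.0, 218.0] cols 218 326 rows 194 239 topmost [np.float64(323.0), np.int64(194)] rgb [101.0, 88.0, 76.0]
tall_knob 0.91 [340.0, 246.0] cols 333 347 rows 230 261 topmost [np.float64(339.5), np.int64(230)] rgb [72.0, 46.0, 31.0]
tall_knob 0.82 [381.0, 261.0] cols 373 388 rows 248 279 topmost [np.float64(381.5), np.int64(248)] rgb [31.0, 93.0, 42.0]
tall_knob 0.79 [416.0, 272.0] cols 406 423 rows 257 290 topmost [np.float64(416.0), np.int64(257)] rgb [113.0, 62.0, 72.0]
tall_knob 0.57 [347.0, 285.0] cols 342 357 rows 266 300 topmost [np.float64(349.0), np.int64(266)] rgb [31.0, 84.0, 38.0]
tall_knob 0.43 [262.0, 216.0] cols 218 326 rows 193 239 topmost [np.float64(324.5), np.int64(193)] rgb [100.0, 87.0, 76.0]
top pred rear,jl,jr,jaw [[280.2, 304.7], [295.0, 199.3], [325.2, 208.2], [308.5, 210.8]]
tongs 0.72 [299.0, 212.0] cols 295 325 rows 200 222 topmost [np.float64(299.0), np.int64(200)] rgb [80.0, 72.0, 66.0]
tall_knob 0.7 [319.0, 183.0] cols 314 326 rows 175 190 topmost [np.float64(319.0), np.int64(175)] rgb [82.0, 55.0, 38.0]
tall_knob 0.64 [362.0, 190.0] cols 354 367 rows 181 195 topmost [np.float64(361.5), np.int64(181)] rgb [47.0, 102.0, 47.0]
tall_knob 0.55 [346.0, 226.0] cols 343 354 rows 221 232 topmost [np.float64(349.0), np.int64(221)] rgb [42.0, 107.0, 46.0]
tall_knob 0.47 [392.0, 190.0] cols 383 397 rows 184 198 topmost [np.float64(392.0), np.int64(184)] rgb [123.0, 67.0, 78.0]
```

Request:
jog_arm:
  motion:
    - [[0,0,0.015,0,0,0,-0.07],[0,0,0.04,0,0,0,-0.07],[0,0,0.065,0,0,0,-0.07],[0,0,0.09,0,0,0,-0.07],[0,0,0.107,0,0,0,-0.07],[0,0,0.115,0,0,0,-0.07],[0,0,0.115,0,0,0,-0.07],[0,0,0.115,0,0,0,-0.07]]

```text
clock: 7.57
position: [0.4549, 0.0158, 0.0131]
ee_rot: [3.112, -0.426, -0.001]
force: [0.0, 0.2, -0.7]
width: 0.534
gripper_force: 6.8
```

```bash
python3 look.py b | grep -v "tall_knob 0.[3-7]"; python3 - <<'E'
from h import *
# brown knob segmentation
for n,box in(("top",(305,335,168,200)),("scene",(325,352,225,265))):
    im=get_image(n).astype(int);x0,x1,y0,y1=box;c=im[y0:y1,x0:x1];m=(c.sum(2)<230)&(c[:,:,0]>c[:,:,2]*1.5)
    for r in range(0,y1-y0,3):
        xs=np.nonzero(m[r])[0]; 
        if len(xs): print(n,r+y0,xs.min()+x0,xs.max()+x0)
K_=[.620,-.031]
for z in(.063,.045,.03,.018):print(z,proj("scene",[*K_,z])[0].round(1),proj("top",[*K_,z])[0].round(1))
o=observe();A=R.from_rotvec(o["ee_rot"]).as_matrix();print("to go tool frame",A.T@(np.r_[K_,0]-np.r_[o["position"][:2],0])-[.1,0,0])
E
```

```text
[0.4549 0.0158 0.0131] [ 1.5590e+01 -2.0000e-02  1.7999e+02] [ 0.   0.2 -0.7] 0.5335003477437873 6.768708867311943
yaw -15.59 jaw pred [ 0.5512 -0.0111  0.0371]
scene pred rear,jl,jr,jaw [[228.3, 293.1], [306.6, 240.5], [330.8, 251.6], [314.1, 261.5]]
tongs 0.74 [337.0, 250.0] cols 333 346 rows 230 261 topmost [np.float64(339.5), np.int64(230)] rgb [52.0, 34.0, 23.0]
tongs 0.64 [262.0, 277.0] cols 229 329 rows 250 298 topmost [np.float64(327.5), np.int64(250)] rgb [103.0, 87.0, 74.0]
top pred rear,jl,jr,jaw [[285.6, 299.3], [299.7, 203.6], [327.1, 211.9], [311.9, 214.1]]
top 168 318 318
top 177 316 324
top 180 315 326
top 183 315 326
top 186 315 326
top 189 316 324
scene 231 337 342
scene 234 333 344
scene 237 333 346
scene 240 334 349
scene 243 334 345
scene 246 325 345
scene 249 331 346
scene 252 331 348
scene 255 330 351
scene 258 331 351
scene 261 334 350
scene 264 330 351
0.063 [338.5 237.5] [321.  183.9]
0.045 [338.5 245.1] [321.  184.9]
0.03 [338.4 251.5] [320.9 185.7]
0.018 [338.4 256.4] [320.9 186.3]
to go tool frame [0.07146561 0.00131724 0.00016243]
```

Request:
jog_arm:
  motion:
    - [[0.008,0,0,0,0,0,-0.07],[0.02,0,0,0,0,0,-0.07],[0.032,0.001,0,0,0,0,-0.07],[0.044,0.001,0,0,0,0,-0.07],[0.056,0.001,0,0,0,0,-0.07],[0.066,0.001,0,0,0,0,-0.07],[0.072,0.001,0,0,0,0,-0.07],[0.072,0.001,0,0,0,0,-0.07],[0.072,0.001,0,0,0,0,-0.07]]

```text
clock: 8.72
position: [0.5237, -0.0041, 0.0127]
ee_rot: [3.113, -0.425, -0.001]
force: [-1.7, 0.4, -1.0]
width: 0.536
gripper_force: 6.8
```

```bash
python3 look.py c | grep -v "tall_knob 0.[3-7]"; python3 - <<'E'
from h import *
for n,box in(("top",(300,340,172,196)),("scene",(320,356,226,264))):
    im=get_image(n).astype(int);x0,x1,y0,y1=box;c=im[y0:y1,x0:x1]
    for r in range(0,y1-y0,2): print(n,r+y0,"".join("K" if (p.sum()<230 and p[0]>p[2]*1.5) else "#" if p.sum()<120 else "g" if abs(p[0]-p[2])<28 else "." for p in c[r]))
E
```

```text
[ 0.5237 -0.0041  0.0127] [ 1.555e+01 -3.000e-02 -1.800e+02] [-1.7  0.4 -1. ] 0.5361620207920972 6.76855127356248
yaw -15.55 jaw pred [ 0.62   -0.0309  0.0367]
scene pred rear,jl,jr,jaw [[261.0, 276.4], [330.9, 228.7], [355.1, 238.8], [338.4, 248.6]]
tongs 0.87 [291.0, 263.0] cols 260 354 rows 236 280 topmost [np.float64(353.5), np.int64(236)] rgb [107.0, 90.0, 76.0]
tall_knob 0.27 [290.0, 262.0] cols 262 354 rows 236 281 topmost [np.float64(353.0), np.int64(236)] rgb [105.0, 89.0, 76.0]
top pred rear,jl,jr,jaw [[295.0, 269.5], [309.0, 174.3], [336.3, 182.4], [320.9, 185.3]]
tongs 0.57 [309.0, 182.0] cols 308 333 rows 175 187 topmost [np.float64(309.5), np.int64(175)] rgb [77.0, 71.0, 66.0]
top 172 ........................................
top 174 .........g..............................
top 176 .........gg.......KKKKKK................
top 178 ........gg###...KKKKKKKKKK..............
top 180 ........gg##K..KKKKKgKgggKgK...........K
top 182 .......ggg#K...KKgKgggKKKKKK...K.gg.....
top 184 .......gg##KK#KgKgKgggKgggKggg##gg......
top 186 ..KKggKKKKKKKggKgKKKgKggggggggKggg......
top 188 
[... 380 characters left out ...]
e 234 gg##############gggggggggggggggggggg
scene 236 gggg#########gggggggggggggggggggggg.
scene 238 gggggg##gggggggggggggggggggggggggggg
scene 240 gg.ggggggggggggggggggggggggggggggggg
scene 242 gg.ggggggggggggggggggggggggggggggggg
scene 244 g..ggggggggggggggggggggggggggggggggg
scene 246 g..ggggggggggggggggggggggggggggggggg
scene 248 g..gggggggggggggggggggKKgggggggggggg
scene 250 ggggggggggggggggKKKKKKKKgggggggggggg
scene 252 ggggggggggg.KKKKKKKKKKK##gggggggggg.
scene 254 ggggggg.KK...KKKKKKKKKK##ggggggggg..
scene 256 ggggK.KKKKK.KKKKKKKKKKK##ggggggg....
scene 258 gggg.........KKKKKKKKKKK#gggg.KK..KK
scene 260 gggg............KKKKKKKK........KKKK
scene 262 ggg............................KKK..
```

The straps (top columns 309 and 333) straddle the knob head (315–326) evenly, so closing.

Request:
jog_arm:
  motion:
    - [[0,0,0,0,0,0,0.0],[0,0,0,0,0,0,0.06],[0,0,0,0,0,0,0.12],[0,0,0,0,0,0,0.2],[0,0,0,0,0,0,0.4],[0,0,0,0,0,0,0.6],[0,0,0,0,0,0,0.6],[0,0,0,0,0,0,0.6]]
  force: 38

```text
clock: 9.78
position: [0.5239, -0.004, 0.0129]
ee_rot: [3.113, -0.425, -0.0]
force: [-0.7, 0.1, -0.6]
width: 0.434
gripper_force: 37.9
```

Request:
jog_arm:
  motion:
    - [[0,0,-0.006,0,0,0,0.6],[0,0,-0.018,0,0,0,0.6],[0,0,-0.036,0,0,0,0.6],[0,0,-0.058,0,0,0,0.6],[0,0,-0.08,0,0,0,0.6],[0,0,-0.1,0,0,0,0.6],[0,0,-0.112,0,0,0,0.6],[0,0,-0.115,0,0,0,0.6],[0,0,-0.115,0,0,0,0.6]]

```text
clock: 10.53
position: [0.5244, -0.0041, 0.1289]
ee_rot: [-3.113, 0.425, -0.003]
force: [0.4, 0.3, -2.9]
width: 0.43
gripper_force: 37.9
```

```bash
python3 look.py d; python3 - <<'E'
from h import *
o=observe();get_image("top");get_image("scene")
for n in("top","scene"):
  print([(np.round(d["pixel"]).tolist(),round(d["p"],2)) for d in silhouettes("short_knob_1",n)])
from scipy.optimize import least_squares
d=[x for x in silhouettes("cup","top")][0];c=max(cv2.findContours(d["mask"].astype(np.uint8),0,2)[0],key=cv2.contourArea)[:,0].astype(float)
w=at_z("top",c,.075)[:,:2].astype(np.float32);print("top cup",cv2.minEnclosingCircle(w),cv2.fitEllipse(w))
d=silhouettes("cup","scene")[0];ys,xs=np.nonzero(d["mask"]);print(xs.min(),xs.max(),ys.min(),ys.max())
th=np.linspace(0,2*np.pi,60)
for x,y in((.588,.281),(.583,.281),(.588,.285)):
  q=proj("scene",np.c_[x+.036*np.cos(th),y+.036*np.sin(th),0*th+.075]);print(x,y,q.min(0),q.max(0)[0])
E
```

```text
[ 0.5244 -0.0041  0.1289] [1.555e+01 1.000e-01 1.800e+02] [ 0.4  0.3 -2.9] 0.4300916446588498 37.85166084766388
yaw -15.55 jaw pred [ 0.6207 -0.0309  0.1529]
scene pred rear,jl,jr,jaw [[256.4, 217.5], [331.0, 176.4], [356.7, 184.8], [339.0, 196.8]]
tongs 0.77 [291.0, 204.0] cols 255 351 rows 181 222 topmost [np.float64(349.5), np.int64(181)] rgb [100.0, 86.0, 73.0]
tall_knob 0.97 [380.0, 264.0] cols 373 388 rows 247 279 topmost [np.float64(381.5), np.int64(247)] rgb [32.0, 87.0, 40.0]
tall_knob 0.91 [351.0, 284.0] cols 342 357 rows 266 300 topmost [np.float64(349.5), np.int64(266)] rgb [29.0, 81.0, 37.0]
tall_knob 0.77 [417.0, 272.0] cols 406 423 rows 257 289 topmost [np.float64(416.0), np.int64(257)] rgb [114.0, 61.0, 73.0]
tall_knob 0.59 [337.0, 207.0] cols 333 347 rows 193 210 topmost [np.float64(340.0), np.int64(193)] rgb [71.0, 47.0, 32.0]
top pred rear,jl,jr,jaw [[292.8, 270.8], [308.3, 165.8], [338.3, 174.8], [321.4, 178.2]]
tall_knob 0.7 [391.0, 191.0] cols 383 397 rows 184 198 topmost [np.float64(392.0), np.int64(184)] rgb [126.0, 68.0, 80.0]
tall_knob 0.5 [362.0, 189.0] cols 355 366 rows 182 194 topmost [np.float64(361.5), np.int64(182)] rgb [41.0, 109.0, 47.0]
[([252.0, 179.0], 0.6)]
[([278.0, 232.0], 0.74), ([308.0, 244.0], 0.6)]
top cup ((0.5852774977684021, 0.28223416209220886), 0.04035994037985802) ((0.5868121981620789, 0.2826251685619354), (0.06831856817007065, 0.07862317562103271), 156.81275939941406)
191 222 203 243
0.588 0.281 [191.34242531 202.66722355] 223.8549186714896
0.583 0.281 [189.841804   203.46698352] 222.48043722457516
0.588 0.285 [189.96310146 202.35070178] 222.43878002672466
```

Request:
jog_arm:
  motion:
    - [[-0.003,-0.008,0,0,0,0,0.6],[-0.009,-0.024,0,0,0,0,0.6],[-0.018,-0.047,0,0,0,0,0.6],[-0.029,-0.074,0,0,0,0,0.6],[-0.04,-0.101,0,0,0,0,0.6],[-0.051,-0.128,0,0,0,0,0.6],[-0.062,-0.155,0,0,0,0,0.6],[-0.072,-0.182,0,0,0,0,0.6],[-0.081,-0.205,0,0,0,0,0.6],[-0.088,-0.222,0,0,0,0,0.6]]

```text
clock: 11.97
position: [0.4976, 0.2371, 0.1281]
ee_rot: [-3.112, 0.421, 0.0]
force: [0.2, 0.5, -1.1]
width: 0.429
gripper_force: 37.9
```

Request:
jog_arm:
  motion:
    - [[-0.007,-0.018,0,0,0,0,0.6],[-0.015,-0.038,0,0,0,0,0.6],[-0.021,-0.055,0,0,0,0,0.6],[-0.025,-0.066,0,0,0,0,0.6],[-0.027,-0.071,0,0,0,0,0.6],[-0.027,-0.071,0,0,0,0,0.6],[-0.027,-0.071,0,0,0,0,0.6]]

```text
clock: 12.55
position: [0.4917, 0.3083, 0.1278]
ee_rot: [3.112, -0.425, 0.0]
force: [0.7, -0.6, -1.9]
width: 0.433
gripper_force: 37.9
```

```bash
python3 look.py e; python3 - <<'E'
from h import *
o=observe();print(o["joints"].round(2))
for d in silhouettes("cup","scene")[:2]:
  ys,xs=np.nonzero(d["mask"]);print(d["p"],xs.min(),xs.max(),ys.min(),ys.max())
for d in silhouettes("cup","top")[:2]:
  ys,xs=np.nonzero(d["mask"]);print(d["p"],xs.min(),xs.max(),ys.min(),ys.max())
A=R.from_rotvec(o["ee_rot"]).as_matrix();J=o["position"]+A@[.1,0,-.024];print(J,A.T@(np.array([.588,.2825,J[2]])-J))
K_=J-[0,0,.025]
for z in(0,.022,.066):print(proj("scene",K_+[0,0,z]),proj("top",K_+[0,0,z]))
E
```

```text
[0.4917 0.3083 0.1278] [ 1.5560e+01 -1.0000e-02  1.7995e+02] [ 0.7 -0.6 -1.9] 0.4327172326680903 37.8514301776886
yaw -15.56 jaw pred [0.588  0.2815 0.1518]
scene pred rear,jl,jr,jaw [[108.6, 192.1], [197.6, 159.0], [215.4, 165.9], [203.1, 177.1]]
tongs 0.79 [160.0, 178.0] cols 109 214 rows 160 197 topmost [np.float64(194.0), np.int64(160)] rgb [88.0, 78.0, 69.0]
tall_knob 0.78 [381.0, 266.0] cols 372 388 rows 247 280 topmost [np.float64(381.0), np.int64(247)] rgb [25.0, 66.0, 31.0]
tall_knob 0.72 [351.0, 286.0] cols 342 357 rows 266 300 topmost [np.float64(349.5), np.int64(266)] rgb [28.0, 67.0, 32.0]
tall_knob 0.62 [415.0, 271.0] cols 406 424 rows 256 289 topmost [np.float64(416.0), np.int64(256)] rgb [168.0, 92.0, 108.0]
tall_knob 0.53 [206.0, 190.0] cols 198 211 rows 159 189 topmost [np.float64(202.5), np.int64(159)] rgb [61.0, 42.0, 30.0]
top pred rear,jl,jr,jaw [[145.3, 282.3], [161.4, 178.7], [190.3, 187.4], [177.5, 190.5]]
tongs 0.56 [163.0, 206.0] cols 147 187 rows 181 267 topmost [np.float64(166.0), np.int64(181)] rgb [96.0, 88.0, 84.0]
tall_knob 0.65 [390.0, 190.0] cols 383 397 rows 184 198 topmost [np.float64(392.5), np.int64(184)] rgb [190.0, 102.0, 123.0]
tall_knob 0.57 [361.0, 190.0] cols 354 366 rows 182 195 topmost [np.float64(360.5), np.int64(182)] rgb [45.0, 80.0, 39.0]
[-0.45  0.44 -0.29  1.74  0.15  0.98 -2.63]
0.69 190 222 203 244
0.65 170 201 179 209
[0.588225   0.28129133 0.15200278] [-5.42021456e-04 -1.10350940e-03 -4.03580648e-07]
[[204.70048971 187.69200088]] [[180.42103757 191.75458729]]
[[203.40527847 178.28190886]] [[177.92657884 190.60030123]]
[[200.72425423 158.86420635]] [[172.65676462 188.16093531]]
```

Request:
jog_arm:
  motion:
    - [[0,0,0.005,0,0,0,0.6],[0,-0.001,0.012,0,0,0,0.6],[0,-0.001,0.018,0,0,0,0.6],[0,-0.001,0.02,0,0,0,0.6],[0,-0.001,0.02,0,0,0,0.6],[0,-0.001,0.02,0,0,0,0.6],[0,-0.001,0.02,0,0,0,0.6]]

```text
clock: 13.53
position: [0.492, 0.3102, 0.108]
ee_rot: [-3.113, 0.425, -0.0]
force: [-0.1, -0.8, -1.0]
width: 0.427
gripper_force: 37.9
```

```bash
python3 look.py f | grep -v "rgb \[.*, [6-9].\.0\]$"; python3 - <<'E'
from h import *
get_image("scene")
for q in("cup","short_knob_1"):
  for d in silhouettes(q,"scene"):
    ys,xs=np.nonzero(d["mask"]);print(q,round(d["p"],2),xs.min(),xs.max(),ys.min(),ys.max())
o=observe();A=R.from_rotvec(o["ee_rot"]).as_matrix();J=o["position"]+A@[.1,0,-.024];print(J,proj("scene",J-[0,0,.025]))
E
```

```text
[0.492  0.3102 0.108 ] [ 1.5540e+01  1.0000e-02 -1.7999e+02] [-0.1 -0.8 -1. ] 0.4268765875271088 37.85178065299988
yaw -15.54 jaw pred [0.5883 0.2834 0.132 ]
scene pred rear,jl,jr,jaw [[110.4, 201.5], [198.2, 167.3], [215.9, 174.5], [203.7, 185.4]]
tongs 0.42 [209.0, 223.0] cols 191 223 rows 203 243 topmost [np.float64(210.5), np.int64(203)] rgb [120.0, 118.0, 107.0]
tall_knob 0.81 [416.0, 271.0] cols 406 423 rows 257 290 topmost [np.float64(416.0), np.int64(257)] rgb [177.0, 96.0, 114.0]
tall_knob 0.71 [379.0, 264.0] cols 373 388 rows 247 279 topmost [np.float64(380.5), np.int64(247)] rgb [22.0, 66.0, 30.0]
tall_knob 0.66 [202.0, 172.0] cols 198 212 rows 167 198 topmost [np.float64(203.5), np.int64(167)] rgb [63.0, 47.0, 39.0]
top pred rear,jl,jr,jaw [[147.3, 281.7], [163.1, 179.8], [191.6, 188.4], [178.9, 191.4]]
tall_knob 0.7 [389.0, 190.0] cols 383 397 rows 183 198 topmost [np.float64(391.0), np.int64(183)] rgb [184.0, 101.0, 119.0]
tall_knob 0.49 [342.0, 226.0] cols 342 354 rows 220 232 topmost [np.float64(349.0), np.int64(220)] rgb [47.0, 81.0, 40.0]
tall_knob 0.48 [363.0, 188.0] cols 353 367 rows 181 195 topmost [np.float64(360.5), np.int64(181)] rgb [53.0, 80.0, 43.0]
cup 0.77 191 222 204 243
short_knob_1 0.8 300 313 232 252
short_knob_1 0.75 271 283 222 242
[0.58825188 0.28322863 0.13198443] [[205.17650171 195.92961015]]
```

```bash
python3 -c "
from cell import *
print(sign_off())"
```

```text
the job is handed in; nothing more can be done
None
```

I handed the job in at about 14 s on the robot's clock: the tongs hold the tall brown knob upright and centred above the white cup, about 30 mm clear of the rim, and the camera shows the cup and both short knobs where they stood.

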